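Cam-clamp a flat bar in the drilling fixture and hold it

TASK

Get the flat steel bar in the drilling fixture ready for drilling: first slide the cam carriage by its black post to the left, right home against its end stop, and only then turn the red-handled cam lever clockwise to its highest lift, where the lever stands square to the bar and points straight away from it (towards the robot), so that the bar is squeezed against both buttons of the fence. The lever springs back and unclamps if let go, and lifts less again if turned too far, so finish while still holding it at that point, and do not disturb the loose tools and cans around the fixture.

Things in the scene. Friction and masses are not known exactly. Their poses are not given: they have to be found in the camera images.
- fixture: dark green drilling fixture fixed to the bench, base 226 x 197 x 15 mm. Origin on the bench below the cam's working place; x points to the robot's right along bar and slideway, y away from the robot, from cam to fence. Fence at y = 61 to 79 mm, 37 mm high; drill bush plate over mid-bar at x = -18 to 18, y = 19 to 81 mm, 47 mm high. Starts vary by 18 mm in x, 18 cm in y, 0.2 rad in yaw either way
- slide_grip (a point): centre of the grip of the black upright post on the cam carriage (19 mm diameter, upright, grip zone 61 to 94 mm above the bench, this point 78 mm above the bench). The post stands 50 mm to the left (fixture -x) of the cam's pivot and moves with the carriage.
- cam_slide (a joint): travel of the cam carriage along its slideway, in m: 0 = farthest right, 0.055 = against its end stop (it slides along the fixture's -x, to the robot's left). Starts between 0 and 0.02. Sliding friction about 6 N; it stays where it is left.
- cam_pivot (a point): point on the vertical pivot axis of the cam, 78 mm above the bench, on the carriage at y = -16 mm of the fixture; it moves with the carriage and lies at x = 0 of the fixture when the carriage is home. Note: upright window bars stand behind the fixture, 0.62 m ahead of the robot's base, from 0.25 m up; keep wrist and gripper body clear of them.
- lever_grip (a point): centre of the red upright round handle at the end of the cam lever (24 mm diameter, upright, from 51 to 98 mm above the bench, this point 78 mm above the bench), 75 mm from the pivot axis. The steel lever arm below it is up to 52 mm above the bench. The handle does not spin on the lever.
- cam_lever (a joint): lever angle, rad: 0 = at rest, lever pointing along fixture +x (right); grows clockwise from above, the handle swinging towards the robot. Highest lift at 1.60: lever along fixture -y, square to the bar, red line on the cam disc pointing at the bar. Stop at 2.10, where the lift is less. A return spring drives it to 0: about 1.4 N at the handle at 0, 5.3 N at 1.60; clamping adds a few N
- lever_arm: the cam lever itself: bent steel arm with the red upright handle. Its origin lies on the pivot axis at bench height, its x axis points along the lever.
- bar_center (a point): centre of the flat steel bar to be clamped (dark brown, 160 x 40 x 8 mm, loose), lying flat on two rests with its top 30 mm above the bench, between the fence and the cam, 2 to 4 mm off the fence buttons and slightly askew. It need not be handled: the cam pushes it home.
- bar: the same flat bar; origin under its middle, its y axis along its length.
- locator_left: hardened steel button on the fence face, 12 mm diameter, 26 mm above the bench, at x = -50 mm of the fixture (the left one). Its face is at y = 56 mm, where the clamped bar's edge must bear.
- locator_right: the same, at x = +50 mm of the fixture (the right one).
- oil_can: bystander: red oil can with a bent brass spout, 167 mm tall, right front of the fixture. Origin under its middle.
- nut_tin: bystander: open ribbed grey tin, 71 mm diameter and 80 mm tall, left of the fixture. Origin under its middle.
- grease_tin: bystander: round blue tin with lid, 74 mm diameter and 74 mm tall, right of the fixture at the back. Origin under its middle.
- adjustable_spanner: bystander: adjustable spanner, 220 mm long, lying left of the fixture. Origin under its middle.

How it is judged:
On the way:
1. the cam carriage is home against its end stop (within 3 mm) with the cam lever still unturned (under 0.4 rad) (value of joint cam_slide above 0.052 m and value of joint cam_lever below 0.4 rad), for 0.2 s.
At the end, for the whole second after the job is handed in: The carriage is within 4 mm of its end stop; the lever is held by the robot, at rest, within 0.15 rad of its highest lift (1.60 rad); the bar presses on each of the two fence buttons with more than 5 N, lies parallel to the fence within 0.02 rad, and is not touched by the robot (value of joint cam_slide above 0.051 m and value of joint cam_lever between 1.45 and 1.75 rad and not (velocity of joint cam_lever above 0.1 rad/s or velocity of joint cam_lever below -0.1 rad/s) and contact force between any of the fingers, the arm and lever_arm above 1 N and contact force between bar and locator_left above 5 N and contact force between bar and locator_right above 5 N and contact force between the arm and bar below 0.2 N and angle between the y axis of bar and the x axis of fixture, either way round below 0.02 rad); the arm keeps its last pose, push and grip.
It fails at once if a bystander (oil can, nut tin, grease tin or adjustable spanner) is moved by more than 3 cm (distance of any of oil_can, nut_tin, grease_tin, adjustable_spanner from where it was at the start of the episode above 0.03 m).
It also fails if it takes over 45 s, if anything falls off the work surface, if the arm or the gripper's body presses on something with over 40 N, if the wrist force passes 120 N, or if a joint passes its speed limit or range.

ROBOT

A 7-joint arm with a two-finger parallel gripper is mounted at the origin on the work surface; the furniture and walls round the work are solid. World frame = base frame: x ahead of the robot, y to its left, z up, the work surface at z = 0. Lengths are in m, angles in rad, forces in N, time in s.
With the tool pointing down it reaches from about 0.4 to 0.85 m from the base axis. Payload 10.4 kg.
Tool frame: the origin (TCP) lies between the finger pads; the fingertips stand tcp_to_tips ahead of it and the grasp point (between the pads) lies 8 mm behind it (tcp_to_tips is the distance from the TCP to the fingertips, in m); z points along the fingers, y is the line along which they close (so a half turn about z gives the same grasp; the last joint's range is limited). The gripper opens to 85 mm and grips with 20 to 120 N. Pads are 22 mm wide; open, the fingers measure 114 mm over their backs; the gripper's body (76 mm by 85 mm) begins 54 mm behind the grasp point. The pads swing forward as they close: fully open they stand 13 mm farther back than shut.
Start: joints at [1.175, 0.332, -0.065, 1.46, 0.022, 1.35, -0.088], TCP at [0.228, -0.582, 0.242] pointing down, gripper open.
Joint ranges: [-2.6, 2.6], [-0.5, 2.12], [-1.47, 1.34], [0.16, 2.42], [-1.27, 4.41], [0.06, 2.06], [-2.6, 2.6]. Speed limits (rad/s): [2.22, 2.22, 2.79, 2.79, 3.14, 3.14, 3.14].

INTERFACE

Orientations are given as a unit quaternion [x, y, z, w].
In Python, from workcell import * gives the robot as it stands.
- The arm moves only by the tool apply_moves, never from a script. Its argument "rows" is a list of rows, each an object of numbers: "x", "y", "z": the shift along the tool's x, y, z in mm; "ax", "ay", "az": the turn, a rotation vector about the tool's x, y, z in degrees; "gripper": the closure, from 0 (fully open) to 1 (shut). A call has 1 to 5 rows; each row shifts and turns the commanded pose from where the row before left it, along the tool's axes as they then stand; what a row does not reach is not made up. A row lasts 1/12 s, in which the tool goes at most 41.7 mm and 7.16 degrees, less where a joint would pass 70% of its speed; a pose out of reach is approached as far as the arm can. A call with a gripper value outside its range is refused whole. The fingers move at their own pace and stop on an object; "newtons" is the grip in N (left out, the last holds). Time passes only in rows, so rows that do not move let the fingers close. It gives the time, the measured TCP pose, the force, the opening and the grip force at its end, in the units of the state.
- get_obs(): the state, without advancing time (a new reading comes with each control period).
- camera(name): name is "scene" or "side" or "wrist"; returns a dict with "color" (400x640x3 uint8, red, green, blue), "fov_y" (degrees; the focal length in pixels is half the picture's height over the tangent of half this angle, whatever the lens; pixels are square), "cx", "cy" (the principal point, pixels), "rvec" (rotation vector, rad) and "tvec" (3), from world to camera coordinates, as OpenCV has them. Camera axes: x right, y down, z forward; pixel columns grow to the right and rows downward; lengths in m; the calibration is good to about 2 mm. A picture is of the moment at which its call begins. There is no depth.
- hand_in(): hands the job in; it is judged then, once.
The state is a dict: "clock": time; "joint_pos": joint angles; "joint_velocities": joint speeds; "tau": joint torques, N m; "position": TCP position; "ee_rot": TCP orientation; "ft_force": force on the tool from outside, world axes, zero at the start; "torque": the same for the moment, N m; "grip_width": opening from 0.0 (shut) to 1.0 (fully open); "grasp_force": force on a finger pad.
Only numpy, scipy, OpenCV 4.12 (cv2) and the standard library are available. Lean on these libraries where they do the work, as an engineer would, in place of code of your own. Each camera call takes 0.05 s, during which the arm holds its last target. There are 200 camera calls.

## Working session

There is one attempt and no reset: what is moved stays moved. The work goes in short steps, Python scripts to look and compute and a tool call to move; the robot and the scene stay as the last step left them, time stands still between calls to the robot, and variables do not carry over. Pictures are saved under pics/ and viewed, at most 10 in all, crops included, and the job is handed in when it is done.

Besides the shell and the picture viewer there is one more tool, called after ">>>" as name(argument=value, ...) on one line, values as JSON. apply_moves: Moves the arm, as the interface text tells. Its arguments: {"type":"object","properties":{"rows":{"type":"array","items":{"type":"object","properties":{"x":{"type":"number"},"y":{"type":"number"},"z":{"type":"number"},"ax":{"type":"number"},"ay":{"type":"number"},"az":{"type":"number"},"gripper":{"type":"number"}}}},"newtons":{"type":"number"}},"required":["rows"]}

```bash
mkdir -p pics; cat > h.py <<'E'
from workcell import *
import numpy as np, cv2
from scipy.spatial.transform import Rotation as R
def snap(name,fn):
    c=camera(name); cv2.imwrite('pics/'+fn,c['color'][:,:,::-1]); return c
def cam(c):
    f=200/np.tan(np.radians(c['fov_y'])/2)
    K=np.array([[f,0,c['cx']],[0,f,c['cy']],[0,0,1.]])
    return K,R.from_rotvec(np.ravel(c['rvec'])).as_matrix(),np.ravel(c['tvec'])
def ray(c,uv,z):
    K,r,t=cam(c); o=-r.T@t; d=r.T@np.linalg.inv(K)@[uv[0],uv[1],1]
    return o+d*(z-o[2])/d[2]
def proj(c,p):
    K,r,t=cam(c); q=K@(r@np.asarray(p)+t); return q[:2]/q[2]
E
python3 - <<'E'
from h import *
import pickle
d={n:snap(n,n+'0.png') for n in('scene','side')}
pickle.dump(d,open('c0.pkl','wb'))
o=get_obs();print(o)
for n in d: K,r,t=cam(d[n]);print(n,-r.T@t,K[0,0])
E
```

```text
{'clock': 0.1, 'joint_pos': array([ 1.17538122,  0.33282645, -0.06469525,  1.46084678,  0.02159964,
        1.34990067, -0.08847703]), 'joint_velocities': array([ 4.40139010e-04, -7.45296968e-04,  4.96871087e-04, -1.59991023e-03,
       -3.56259419e-04, -4.41884298e-05, -9.27367777e-04]), 'tau': array([ 1.54176629e-03, -6.26749921e+01,  4.94180876e-02, -3.92429960e+01,
        1.63304148e-02,  6.92397894e-03,  7.53090092e-06]), 'position': array([ 0.22752862, -0.58177153,  0.24158941]), 'ee_rot': array([ 9.82672694e-01,  1.85348220e-01, -1.47827610e-04, -6.25717025e-04]), 'ft_force': array([-0.13563957, -0.989185  , -0.39564589]), 'torque': array([-0.01012615,  0.04706875, -0.03090373]), 'grasp_force': 0.0, 'grip_width': 1.005392350735685}
scene [-0.39109206  0.67521191  0.59743601] 364.06128307536824
side [0.37990134 0.90877596 0.68004778] 395.58609191762287
```

View pics/scene0.png

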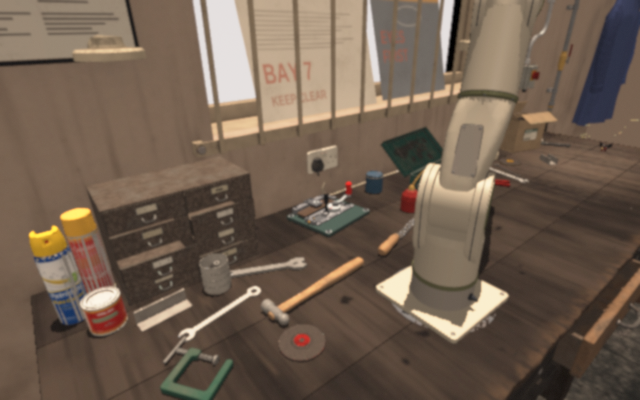

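View pics/side0.png

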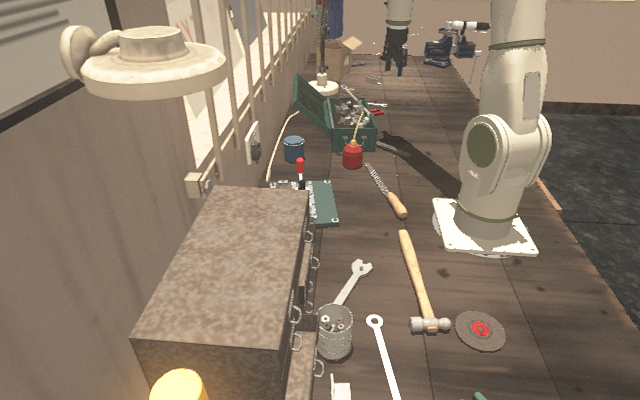

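The scene view shows the fixture around (330,213), with the red handle at (348,187) and the black post at (325,200). In the side view the handle is at about (300,166). I'll enlarge both.

```bash
python3 - <<'E'
from h import *
a=cv2.imread('pics/scene0.png')[165:245,280:380]; b=cv2.imread('pics/side0.png')[145:235,255:355]
a=cv2.resize(a,None,fx=4,fy=4,interpolation=2); b=cv2.resize(b,None,fx=4,fy=4,interpolation=2)
a=cv2.copyMakeBorder(a,0,40,0,0,0)
cv2.imwrite('pics/z0.png',np.hstack([a,b]))
E
```

```text
(no output)
```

View pics/z0.png

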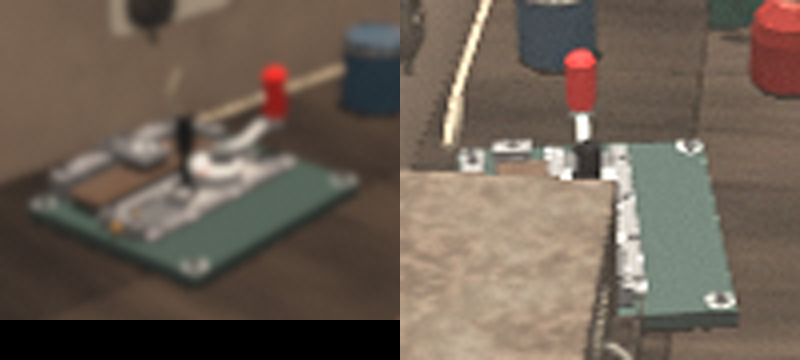

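```bash
python3 - <<'E'
from h import *
import pickle
d=pickle.load(open('c0.pkl','rb'))
S=lambda u,v:(280+u/4-.4,165+v/4-.4); T=lambda u,v:(255+(u-400)/4-.4,145+v/4-.4)
sc,sd=d['scene'],d['side']
for n,c,p,z in [('s backleft',sc,S(45,204),.017),('s nearleft',sc,S(194,266),.017),('s nearright',sc,S(344,180),.017),
 ('d nearright',sd,T(690,147),.017),('d nearleft',sd,T(720,300),.017),('d backright',sd,T(470,158),.017),
 ('s handle',sc,S(275,92),.0745),('d handle',sd,T(580,82),.0745),('s handletop',sc,S(275,68),.098),('d htop',sd,T(580,53),.098),('s post',sc,S(184,120),.098),('d post',sd,T(587,145),.098)]:
    print(n,ray(c,p,z).round(4))
E
```

```text
s backleft [0.568  0.0591 0.017 ]
s nearleft [0.3992 0.0293 0.017 ]
s nearright [ 0.4323 -0.1724  0.017 ]
d nearright [ 0.4372 -0.17    0.017 ]
d nearleft [0.4032 0.0303 0.017 ]
d backright [ 0.6093 -0.1368  0.017 ]
s handle [ 0.5225 -0.1701  0.0745]
d handle [ 0.5241 -0.165   0.0745]
s handletop [ 0.5233 -0.1704  0.098 ]
d htop [ 0.5242 -0.1689  0.098 ]
s post [ 0.4867 -0.0329  0.098 ]
d post [ 0.5025 -0.034   0.098 ]
```

```bash
python3 - <<'E'
from h import *
import workcell,pickle
print(getattr(workcell,'tcp_to_tips',[k for k in dir(workcell) if k[0]!='_'][:60]))
d=pickle.load(open('c0.pkl','rb'));sd=d['side']
for n,p,z in [('oilbase',(353,166),0),('oiltop',(362,112),.167),('grease',(293,158),0),('boxcorner',(375,150),0),('boxlid',(297,78),.2),('boxnear r',(376,128),.06)]: print(n,ray(sd,p,z).round(3))
r=R.from_quat(get_obs()['ee_rot']).as_matrix();print(r.round(3))
dl=np.array([.502,-.045,.24])-get_obs()['position'];print(r.T@dl*1000)
E
```

```text
0.011
oilbase [ 0.355 -0.309  0.   ]
oiltop [ 0.335 -0.391  0.167]
grease [ 0.572 -0.347  0.   ]
boxcorner [ 0.274 -0.439  0.   ]
boxlid [ 0.591 -0.638  0.2  ]
boxnear r [ 0.273 -0.505  0.06 ]
[[ 0.931  0.364 -0.001]
 [ 0.364 -0.931  0.001]
 [-0.    -0.001 -1.   ]]
[ 451.14471847 -399.90607936    2.07668142]
```

>>> apply_moves(rows=[{"x": 29, "y": -26, "z": -10, "gripper": 0}, {"x": 29, "y": -26, "z": -10}, {"x": 29, "y": -26, "z": -10}, {"x": 30, "y": -26.7}, {"x": 30, "y": -26.7}])

```text
invalid input at $.rows[0]: expected keys x, y, z, ax, ay, az, gripper
```

>>> apply_moves(rows=[{"x": 30, "y": -26.7}, {"x": 30, "y": -26.7}, {"x": 30, "y": -26.7}, {"x": 30, "y": -26.7}, {"x": 30, "y": -26.7}])

```text
invalid input at $.rows[0]: expected keys x, y, z, ax, ay, az, gripper
```

>>> apply_moves(rows=[{"x": 30, "y": -26.7}, {"x": 30, "y": -26.7}, {"x": 30, "y": -26.7}, {"x": 30, "y": -26.7, "az": 5.8}, {"az": 6}])

```text
invalid input at $.rows[0]: expected keys x, y, z, ax, ay, az, gripper
```

All keys are required in every row.

>>> apply_moves(rows=[{"x": 29, "y": -26, "z": -10, "ax": 0, "ay": 0, "az": 0, "gripper": 0}, {"x": 29, "y": -26, "z": -10, "ax": 0, "ay": 0, "az": 0, "gripper": 0}, {"x": 29, "y": -26, "z": -10, "ax": 0, "ay": 0, "az": 0, "gripper": 0}, {"x": 30, "y": -26.7, "z": 0, "ax": 0, "ay": 0, "az": 0, "gripper": 0}, {"x": 30, "y": -26.7, "z": 0, "ax": 0, "ay": 0, "az": 0, "gripper": 0}])

```text
clock: 0.52
position: [0.3172, -0.4045, 0.2727]
ee_rot: [0.983, 0.185, 0.0, 0.0]
ft_force: [0.4, -0.3, -0.4]
grip_width: 0.998
grasp_force: 0.0
```

>>> apply_moves(rows=[{"x": 30, "y": -26.7, "z": 0, "ax": 0, "ay": 0, "az": 0, "gripper": 0}, {"x": 30, "y": -26.7, "z": 0, "ax": 0, "ay": 0, "az": 0, "gripper": 0}, {"x": 30, "y": -26.7, "z": 0, "ax": 0, "ay": 0, "az": 0, "gripper": 0}, {"x": 30, "y": -26.7, "z": 0, "ax": 0, "ay": 0, "az": 0, "gripper": 0}, {"x": 30, "y": -26.7, "z": 0, "ax": 0, "ay": 0, "az": 0, "gripper": 0}])

```text
clock: 0.93
position: [0.408, -0.2253, 0.2722]
ee_rot: [0.983, 0.185, -0.0, 0.0]
ft_force: [1.3, -0.1, -0.2]
grip_width: 1.003
grasp_force: 0.0
```

>>> apply_moves(rows=[{"x": 30, "y": -26.7, "z": 0, "ax": 0, "ay": 0, "az": 0, "gripper": 0}, {"x": 30, "y": -26.7, "z": 0, "ax": 0, "ay": 0, "az": 0, "gripper": 0}, {"x": 30, "y": -26.7, "z": 0, "ax": 0, "ay": 0, "az": 0, "gripper": 0}, {"x": 0, "y": 0, "z": 0, "ax": 0, "ay": 0, "az": 5.8, "gripper": 0}, {"x": 0, "y": 0, "z": 0, "ax": 0, "ay": 0, "az": 6, "gripper": 0}])

```text
clock: 1.35
position: [0.4631, -0.1171, 0.2721]
ee_rot: [0.996, 0.084, -0.0, -0.0]
ft_force: [1.0, -0.4, 0.4]
grip_width: 0.997
grasp_force: 0.0
```

```bash
python3 - <<'E'
from h import *
import pickle
c=snap('wrist','w1.png'); pickle.dump(c,open('w1.pkl','wb'))
K,r,t=cam(c);print(-r.T@t,get_obs()['position'])
for n,p in [('post',(.502,-.045,.09)),('handle',(.5233,-.168,.098)),('pivot',(.511,-.094,.05)),('nearleft',(.401,.03,.017)),('nearright',(.435,-.171,.017))]: print(n,proj(c,p).round(1))
E
```

```text
[ 0.54465285 -0.10353737  0.40346935] [ 0.4626102  -0.11858644  0.27202373]
post [258.2 124.4]
handle [389.5 124.9]
pivot [311.7 119.9]
nearleft [202.7 188.4]
nearright [363.6 188.6]
```

View pics/w1.png

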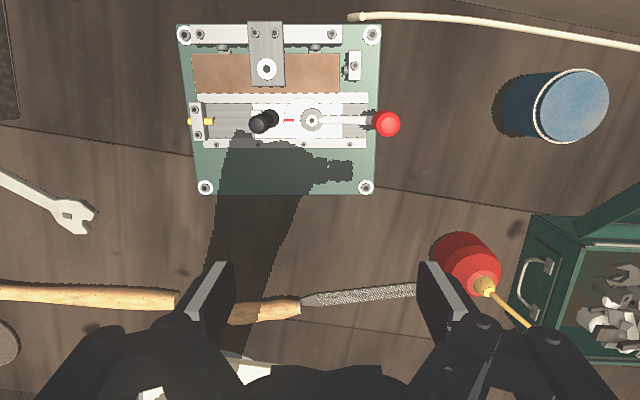

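The wrist view shows bolts at (184,35), (372,35), (205,188) and (366,188), the pivot disc at (312,120), the post from its top (270,117) to its foot (256,127), and the handle top at (389,124).

```bash
python3 - <<'E'
from h import *
import pickle
c=pickle.load(open('w1.pkl','rb'))
B=[ray(c,p,.017) for p in [(184,35),(372,35),(205.5,188),(366,187.5)]]
print(np.round(B,4))
ex=(B[1]-B[0])+(B[3]-B[2]);ex/=np.linalg.norm(ex);ey=np.array([-ex[1],ex[0],0]);print('yaw',np.degrees(np.arctan2(ex[1],ex[0]))+90)
mid=np.mean(B,0)
for n,p,z in [('handle',(389.5,124),.098),('pivot',(312,120),.05),('pivot',(312,120),.06),('post',(270,117),.098),('postc',(263,122),.078),('foot',(256,127),.045)]:
    q=ray(c,p,z);print(n,q.round(4),'fix x,y',((q-mid)@ex).round(4),((q-mid)@ey).round(4))
E
```

```text
[[ 0.5736  0.058   0.017 ]
 [ 0.608  -0.144   0.017 ]
 [ 0.4021  0.0266  0.017 ]
 [ 0.4369 -0.1738  0.017 ]]
yaw 9.767933564620336
handle [ 0.5241 -0.1678  0.098 ] fix x,y 0.1111 0.0001
pivot [ 0.5109 -0.0943  0.05  ] fix x,y 0.0365 -0.0004
pivot [ 0.5119 -0.0946  0.06  ] fix x,y 0.0369 0.0005
post [ 0.5116 -0.0566  0.098 ] fix x,y -0.0006 0.0067
postc [ 0.5035 -0.0472  0.078 ] fix x,y -0.0112 0.0002
foot [ 0.4926 -0.0344  0.045 ] fix x,y -0.0256 -0.0083
```

>>> apply_moves(rows=[{"x": 0, "y": -15, "z": 35, "ax": 0, "ay": 0, "az": 0, "gripper": 0.3}, {"x": 0, "y": -15, "z": 35, "ax": 0, "ay": 0, "az": 0, "gripper": 0.45}, {"x": 0, "y": -15, "z": 35, "ax": 0, "ay": 0, "az": 0, "gripper": 0.45}, {"x": 26, "y": -11, "z": 27, "ax": 0, "ay": 0, "az": 0, "gripper": 0.45}, {"x": 26, "y": -10, "z": 8, "ax": 0, "ay": 0, "az": 0, "gripper": 0.45}])

```text
clock: 1.82
position: [0.5, -0.046, 0.128]
ee_rot: [0.996, 0.084, -0.003, -0.0]
ft_force: [-0.2, -0.2, 0.3]
grip_width: 0.552
grasp_force: 0.0
```

```bash
python3 - <<'E'
from h import *
snap('wrist','w2.png');o=get_obs();print(o['position'],o['grip_width'],o['joint_pos'])
E
```

```text
[ 0.50441672 -0.04250667  0.12844398] 0.5491205031320383 [ 0.53315656  0.22587416 -0.59346167  1.87979338  0.13933133  1.08034528
 -1.5142397 ]
```

View pics/w2.png

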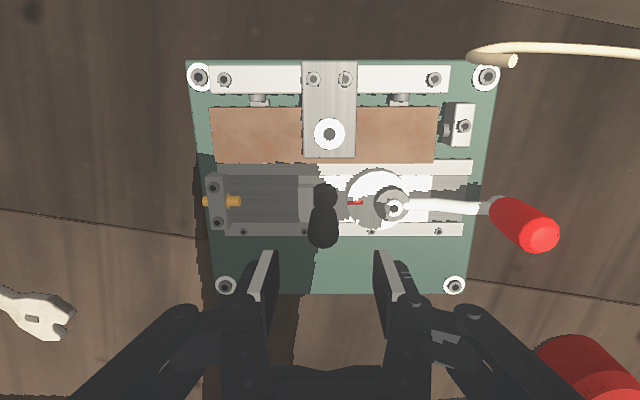

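The post (324,215) lies midway between the fingers (262 and 390), so I'm descending and gripping it.

>>> apply_moves(rows=[{"x": -2, "y": 1, "z": 30, "ax": 0, "ay": 0, "az": 0, "gripper": 0.45}, {"x": 0, "y": 0, "z": 27, "ax": 0, "ay": 0, "az": 0, "gripper": 0.45}, {"x": 0, "y": 0, "z": 0, "ax": 0, "ay": 0, "az": 0, "gripper": 0.9}, {"x": 0, "y": 0, "z": 0, "ax": 0, "ay": 0, "az": 0, "gripper": 0.9}, {"x": 0, "y": 0, "z": 0, "ax": 0, "ay": 0, "az": 0, "gripper": 0.9}], newtons=30)

```text
clock: 2.28
position: [0.5002, -0.0471, 0.0757]
ee_rot: [0.996, 0.084, -0.001, -0.0]
ft_force: [-0.3, 3.2, -15.1]
grip_width: 0.206
grasp_force: 29.7
```

>>> apply_moves(rows=[{"x": 0, "y": 0, "z": 0, "ax": 0, "ay": 0, "az": 0, "gripper": 0.9}, {"x": 0, "y": 0, "z": 0, "ax": 0, "ay": 0, "az": 0, "gripper": 0.9}])

```text
clock: 2.45
position: [0.5003, -0.047, 0.0756]
ee_rot: [0.996, 0.084, -0.0, -0.0]
ft_force: [-3.6, 4.0, -9.0]
grip_width: 0.201
grasp_force: 30.3
```

>>> apply_moves(rows=[{"x": 0, "y": -7, "z": 0, "ax": 0, "ay": 0, "az": 0, "gripper": 0.9}, {"x": 0, "y": -7, "z": 0, "ax": 0, "ay": 0, "az": 0, "gripper": 0.9}, {"x": 0, "y": -7, "z": 0, "ax": 0, "ay": 0, "az": 0, "gripper": 0.9}, {"x": 0, "y": -6, "z": 0, "ax": 0, "ay": 0, "az": 0, "gripper": 0.9}, {"x": 0, "y": -4, "z": 0, "ax": 0, "ay": 0, "az": 0, "gripper": 0.9}])

```text
clock: 2.87
position: [0.4954, -0.0186, 0.0756]
ee_rot: [0.997, 0.083, -0.0, 0.001]
ft_force: [-1.8, -6.1, -9.8]
grip_width: 0.201
grasp_force: 30.4
```

>>> apply_moves(rows=[{"x": 0, "y": -2, "z": 0, "ax": 0, "ay": 0, "az": 0, "gripper": 0.9}, {"x": 0, "y": -2, "z": 0, "ax": 0, "ay": 0, "az": 0, "gripper": 0.9}, {"x": 0, "y": 0, "z": 0, "ax": 0, "ay": 0, "az": 0, "gripper": 0.9}])

```text
clock: 3.12
position: [0.4947, -0.0146, 0.0756]
ee_rot: [0.997, 0.083, -0.0, 0.001]
ft_force: [-2.9, -4.6, -9.8]
grip_width: 0.2
grasp_force: 30.4
```

>>> apply_moves(rows=[{"x": 0, "y": -2, "z": 0, "ax": 0, "ay": 0, "az": 0, "gripper": 0.9}, {"x": 0, "y": -2, "z": 0, "ax": 0, "ay": 0, "az": 0, "gripper": 0.9}, {"x": 0, "y": 0, "z": 0, "ax": 0, "ay": 0, "az": 0, "gripper": 0.9}, {"x": 0, "y": 0, "z": 0, "ax": 0, "ay": 0, "az": 0, "gripper": 0.9}])

```text
clock: 3.45
position: [0.4941, -0.0107, 0.0756]
ee_rot: [0.997, 0.083, -0.0, 0.001]
ft_force: [-3.1, -5.1, -9.2]
grip_width: 0.206
grasp_force: 30.4
```

>>> apply_moves(rows=[{"x": 0, "y": -2, "z": 0, "ax": 0, "ay": 0, "az": 0, "gripper": 0.9}, {"x": 0, "y": 0, "z": 0, "ax": 0, "ay": 0, "az": 0, "gripper": 0.9}, {"x": 0, "y": 0, "z": 0, "ax": 0, "ay": 0, "az": 0, "gripper": 0.9}])

```text
clock: 3.7
position: [0.4937, -0.0089, 0.0756]
ee_rot: [0.997, 0.083, -0.0, 0.001]
ft_force: [-2.5, -5.4, -10.2]
grip_width: 0.206
grasp_force: 30.4
```

Still sliding at friction level, so I'm continuing until the stop shows up in the force.

>>> apply_moves(rows=[{"x": 0, "y": -2, "z": 0, "ax": 0, "ay": 0, "az": 0, "gripper": 0.9}, {"x": 0, "y": 0, "z": 0, "ax": 0, "ay": 0, "az": 0, "gripper": 0.9}, {"x": 0, "y": 0, "z": 0, "ax": 0, "ay": 0, "az": 0, "gripper": 0.9}])

```text
clock: 3.95
position: [0.4934, -0.0069, 0.0756]
ee_rot: [0.997, 0.083, -0.0, 0.001]
ft_force: [-3.3, -6.1, -9.7]
grip_width: 0.204
grasp_force: 30.4
```

>>> apply_moves(rows=[{"x": 0, "y": -2, "z": 0, "ax": 0, "ay": 0, "az": 0, "gripper": 0.9}, {"x": 0, "y": 0, "z": 0, "ax": 0, "ay": 0, "az": 0, "gripper": 0.9}, {"x": 0, "y": 0, "z": 0, "ax": 0, "ay": 0, "az": 0, "gripper": 0.9}])

```text
clock: 4.2
position: [0.4931, -0.005, 0.0756]
ee_rot: [0.997, 0.083, -0.0, 0.001]
ft_force: [-3.1, -4.8, -8.8]
grip_width: 0.204
grasp_force: 30.4
```

>>> apply_moves(rows=[{"x": 0, "y": -2, "z": 0, "ax": 0, "ay": 0, "az": 0, "gripper": 0.9}, {"x": 0, "y": -1, "z": 0, "ax": 0, "ay": 0, "az": 0, "gripper": 0.9}, {"x": 0, "y": 0, "z": 0, "ax": 0, "ay": 0, "az": 0, "gripper": 0.9}, {"x": 0, "y": 0, "z": 0, "ax": 0, "ay": 0, "az": 0, "gripper": 0.9}])

```text
clock: 4.53
position: [0.4926, -0.002, 0.0756]
ee_rot: [0.997, 0.083, -0.0, 0.001]
ft_force: [-3.2, -6.3, -9.0]
grip_width: 0.202
grasp_force: 30.5
```

```bash
python3 - <<'E'
from h import *
import pickle
c=snap('wrist','w3.png');pickle.dump(c,open('w3.pkl','wb'));o=get_obs();print(o['position'],o['ft_force'],o['joint_pos'])
E
```

```text
[ 0.49257266 -0.00203013  0.07559328] [-2.46539729 -5.79515827 -9.68273934] [ 0.45748497  0.27125153 -0.60544924  1.96020878  0.18961764  0.96592384
 -1.64496054]
```

View pics/w3.png

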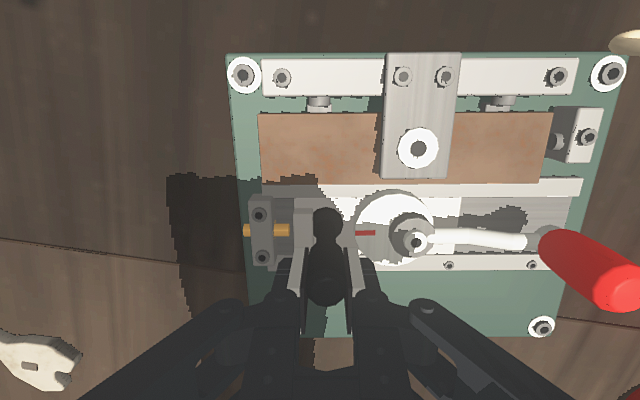

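The carriage edge (294,230) is nearly at the brass stop tip (290,230), and the lever is still at rest. I'll keep pushing until contact.

>>> apply_moves(rows=[{"x": 0, "y": -2, "z": 0, "ax": 0, "ay": 0, "az": 0, "gripper": 0.9}, {"x": 0, "y": 0, "z": 0, "ax": 0, "ay": 0, "az": 0, "gripper": 0.9}, {"x": 0, "y": 0, "z": 0, "ax": 0, "ay": 0, "az": 0, "gripper": 0.9}])

```text
clock: 4.83
position: [0.4922, -0.0, 0.0756]
ee_rot: [0.997, 0.083, -0.0, 0.001]
ft_force: [-2.9, -6.1, -8.8]
grip_width: 0.206
grasp_force: 30.5
```

>>> apply_moves(rows=[{"x": 0, "y": -2, "z": 0, "ax": 0, "ay": 0, "az": 0, "gripper": 0.9}, {"x": 0, "y": 0, "z": 0, "ax": 0, "ay": 0, "az": 0, "gripper": 0.9}, {"x": 0, "y": 0, "z": 0, "ax": 0, "ay": 0, "az": 0, "gripper": 0.9}])

```text
clock: 5.08
position: [0.492, 0.0012, 0.0756]
ee_rot: [0.997, 0.082, -0.0, 0.002]
ft_force: [-2.2, -8.6, -10.1]
grip_width: 0.202
grasp_force: 30.6
```

Force is rising and the motion is short of the command, which suggests the stop. I'll push once more to confirm.

>>> apply_moves(rows=[{"x": 0, "y": -2, "z": 0, "ax": 0, "ay": 0, "az": 0, "gripper": 0.9}, {"x": 0, "y": 0, "z": 0, "ax": 0, "ay": 0, "az": 0, "gripper": 0.9}, {"x": 0, "y": 0, "z": 0, "ax": 0, "ay": 0, "az": 0, "gripper": 0.9}])

```text
clock: 5.33
position: [0.492, 0.0013, 0.0756]
ee_rot: [0.997, 0.082, -0.0, 0.003]
ft_force: [-0.5, -14.4, -10.8]
grip_width: 0.201
grasp_force: 30.7
```

>>> apply_moves(rows=[{"x": 0, "y": -2, "z": 0, "ax": 0, "ay": 0, "az": 0, "gripper": 0.9}, {"x": 0, "y": 0, "z": 0, "ax": 0, "ay": 0, "az": 0, "gripper": 0.9}, {"x": 0, "y": 0, "z": 0, "ax": 0, "ay": 0, "az": 0, "gripper": 0.9}])

```text
clock: 5.58
position: [0.492, 0.0014, 0.0756]
ee_rot: [0.997, 0.081, 0.0, 0.004]
ft_force: [0.8, -20.3, -11.8]
grip_width: 0.207
grasp_force: 31.1
```

Home is reached at y≈0.0013, with 20 N against the stop. Next I release, rise and go above the handle.

>>> apply_moves(rows=[{"x": 0, "y": 0, "z": 0, "ax": 0, "ay": 0, "az": 0, "gripper": 0.4}, {"x": 0, "y": 0, "z": 0, "ax": 0, "ay": 0, "az": 0, "gripper": 0.4}, {"x": 0, "y": 0, "z": 0, "ax": 0, "ay": 0, "az": 0, "gripper": 0.4}, {"x": 0, "y": 0, "z": -30, "ax": 0, "ay": 0, "az": 0, "gripper": 0.4}, {"x": 0, "y": 0, "z": -30, "ax": 0, "ay": 0, "az": 0, "gripper": 0.4}])

```text
clock: 6.0
position: [0.4912, 0.0085, 0.1359]
ee_rot: [0.996, 0.084, -0.001, -0.0]
ft_force: [0.7, 0.3, 0.5]
grip_width: 0.597
grasp_force: 0.0
```

>>> apply_moves(rows=[{"x": 0, "y": 25, "z": 0, "ax": 0, "ay": 0, "az": 0, "gripper": 0.4}, {"x": 0, "y": 35, "z": 0, "ax": 0, "ay": 0, "az": 0, "gripper": 0.4}, {"x": 1, "y": 35, "z": 0, "ax": 0, "ay": 0, "az": 0, "gripper": 0.4}, {"x": 1, "y": 34, "z": 0, "ax": 0, "ay": 0, "az": 0, "gripper": 0.4}, {"x": 0, "y": 0, "z": 0, "ax": 0, "ay": 0, "az": -6, "gripper": 0.4}])

```text
clock: 6.42
position: [0.5161, -0.1264, 0.1363]
ee_rot: [0.991, 0.131, 0.001, 0.002]
ft_force: [-0.9, 0.4, -0.6]
grip_width: 0.602
grasp_force: 0.0
```

>>> apply_moves(rows=[{"x": 0, "y": 0, "z": 0, "ax": 0, "ay": 0, "az": -7, "gripper": 0.4}, {"x": 0, "y": 0, "z": 0, "ax": 0, "ay": 0, "az": -7, "gripper": 0.4}, {"x": 0, "y": 0, "z": 0, "ax": 0, "ay": 0, "az": -7, "gripper": 0.4}, {"x": 0, "y": 0, "z": 0, "ax": 0, "ay": 0, "az": -7, "gripper": 0.4}, {"x": 0, "y": 0, "z": 0, "ax": 0, "ay": 0, "az": -7, "gripper": 0.4}])

```text
clock: 6.83
position: [0.5159, -0.1186, 0.1364]
ee_rot: [0.903, 0.43, 0.001, 0.001]
ft_force: [0.3, -0.4, -0.4]
grip_width: 0.594
grasp_force: 0.0
```

>>> apply_moves(rows=[{"x": 0, "y": 0, "z": 0, "ax": 0, "ay": 0, "az": -7, "gripper": 0.4}, {"x": 0, "y": 0, "z": 0, "ax": 0, "ay": 0, "az": -7, "gripper": 0.4}, {"x": 0, "y": 0, "z": 0, "ax": 0, "ay": 0, "az": -7, "gripper": 0.4}, {"x": 0, "y": 0, "z": 0, "ax": 0, "ay": 0, "az": -7, "gripper": 0.4}, {"x": 0, "y": 0, "z": 0, "ax": 0, "ay": 0, "az": -7, "gripper": 0.4}])

```text
clock: 7.25
position: [0.516, -0.1187, 0.1364]
ee_rot: [0.732, 0.682, 0.001, 0.001]
ft_force: [1.3, -0.5, 0.2]
grip_width: 0.601
grasp_force: 0.0
```

>>> apply_moves(rows=[{"x": 0, "y": 0, "z": 0, "ax": 0, "ay": 0, "az": -7, "gripper": 0.4}, {"x": 0, "y": 0, "z": 0, "ax": 0, "ay": 0, "az": -7, "gripper": 0.4}, {"x": 0, "y": 0, "z": 0, "ax": 0, "ay": 0, "az": 0, "gripper": 0.4}])

```text
clock: 7.5
position: [0.5158, -0.1188, 0.1363]
ee_rot: [0.643, 0.766, 0.0, 0.001]
ft_force: [-0.0, -0.4, 0.3]
grip_width: 0.6
grasp_force: 0.0
```

```bash
python3 - <<'E'
from h import *
import pickle
c=snap('wrist','w4.png');pickle.dump(c,open('w4.pkl','wb'));o=get_obs();print(o['clock'],o['position'],o['ft_force'],o['joint_pos'],o['grip_width'])
print(R.from_quat(o['ee_rot']).as_matrix().round(3))
for p in [(.5157,-.121,.098),(.5157,-.121,.051),(.503,-.047,.05)]: print(proj(c,p).round(1))
E
```

```text
7.55 [ 0.51567816 -0.11881953  0.13608474] [-0.7870304   0.26747249 -0.15278181] [ 0.79521873  0.29668162 -0.74911903  1.81319849  0.22360048  1.11652117
  0.13459979] 0.6029829138409618
[[-0.165  0.986  0.002]
 [ 0.986  0.165 -0.   ]
 [-0.001  0.002 -1.   ]]
[326.2 242.1]
[325.9 212.7]
[326.4 105.6]
```

View pics/w4.png

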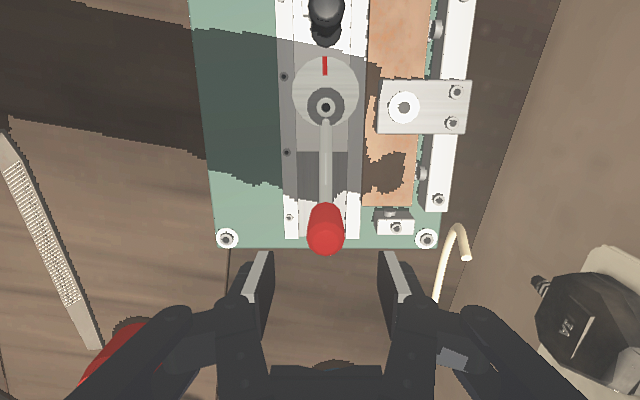

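The handle (325,235) is centred between the fingers and the model agrees with the view to about 2 mm. I'm descending and gripping.

>>> apply_moves(rows=[{"x": 1, "y": 0, "z": 32, "ax": 0, "ay": 0, "az": 0, "gripper": 0.4}, {"x": 0, "y": 0, "z": 32, "ax": 0, "ay": 0, "az": 0, "gripper": 0.4}, {"x": 0, "y": 0, "z": 0, "ax": 0, "ay": 0, "az": 0, "gripper": 0.9}, {"x": 0, "y": 0, "z": 0, "ax": 0, "ay": 0, "az": 0, "gripper": 0.9}, {"x": 0, "y": 0, "z": 0, "ax": 0, "ay": 0, "az": 0, "gripper": 0.9}], newtons=40)

```text
clock: 7.97
position: [0.5152, -0.1175, 0.0723]
ee_rot: [0.646, 0.763, 0.0, -0.0]
ft_force: [0.4, -0.4, -13.9]
grip_width: 0.271
grasp_force: 40.4
```

>>> apply_moves(rows=[{"x": 0, "y": 0, "z": 0, "ax": 0, "ay": 0, "az": 0, "gripper": 0.9}, {"x": 0, "y": 0, "z": 0, "ax": 0, "ay": 0, "az": 0, "gripper": 0.9}])

```text
clock: 8.13
position: [0.5152, -0.1176, 0.0721]
ee_rot: [0.646, 0.763, 0.0, 0.0]
ft_force: [0.9, 3.2, -9.1]
grip_width: 0.269
grasp_force: 40.9
```

>>> apply_moves(rows=[{"x": 0.3, "y": -6.4, "z": 0, "ax": 0, "ay": 0, "az": 5, "gripper": 0.9}, {"x": 0.3, "y": -6.4, "z": 0, "ax": 0, "ay": 0, "az": 5, "gripper": 0.9}, {"x": 0.3, "y": -6.4, "z": 0, "ax": 0, "ay": 0, "az": 5, "gripper": 0.9}, {"x": 0.3, "y": -6.4, "z": 0, "ax": 0, "ay": 0, "az": 5, "gripper": 0.9}, {"x": 0, "y": 0, "z": 0, "ax": 0, "ay": 0, "az": 0, "gripper": 0.9}])

```text
clock: 8.55
position: [0.4897, -0.1172, 0.0722]
ee_rot: [0.77, 0.638, 0.001, 0.001]
ft_force: [5.4, 3.3, -14.3]
grip_width: 0.268
grasp_force: 40.4
```

>>> apply_moves(rows=[{"x": 0.3, "y": -6.4, "z": 0, "ax": 0, "ay": 0, "az": 5, "gripper": 0.9}, {"x": 0.3, "y": -6.4, "z": 0, "ax": 0, "ay": 0, "az": 5, "gripper": 0.9}, {"x": 0.3, "y": -6.4, "z": 0, "ax": 0, "ay": 0, "az": 5, "gripper": 0.9}, {"x": 0.3, "y": -6.4, "z": 0, "ax": 0, "ay": 0, "az": 5, "gripper": 0.9}, {"x": 0, "y": 0, "z": 0, "ax": 0, "ay": 0, "az": 0, "gripper": 0.9}])

```text
clock: 8.97
position: [0.4666, -0.1083, 0.0722]
ee_rot: [0.869, 0.495, 0.001, 0.001]
ft_force: [9.0, 1.6, -17.9]
grip_width: 0.266
grasp_force: 40.1
```

>>> apply_moves(rows=[{"x": 0.3, "y": -6.4, "z": 0, "ax": 0, "ay": 0, "az": 5, "gripper": 0.9}, {"x": 0.3, "y": -6.4, "z": 0, "ax": 0, "ay": 0, "az": 5, "gripper": 0.9}, {"x": 0.3, "y": -6.4, "z": 0, "ax": 0, "ay": 0, "az": 5, "gripper": 0.9}, {"x": 0.3, "y": -6.4, "z": 0, "ax": 0, "ay": 0, "az": 5, "gripper": 0.9}, {"x": 0, "y": 0, "z": 0, "ax": 0, "ay": 0, "az": 0, "gripper": 0.9}])

```text
clock: 9.38
position: [0.4479, -0.0918, 0.0723]
ee_rot: [0.942, 0.337, 0.002, 0.001]
ft_force: [12.0, 0.0, -22.2]
grip_width: 0.266
grasp_force: 40.3
```

>>> apply_moves(rows=[{"x": 0.3, "y": -6.4, "z": 0, "ax": 0, "ay": 0, "az": 5, "gripper": 0.9}, {"x": 0.3, "y": -6.4, "z": 0, "ax": 0, "ay": 0, "az": 5, "gripper": 0.9}, {"x": 0.3, "y": -6.4, "z": 0, "ax": 0, "ay": 0, "az": 5, "gripper": 0.9}, {"x": 0.3, "y": -6.4, "z": 0, "ax": 0, "ay": 0, "az": 5, "gripper": 0.9}, {"x": 0, "y": 0, "z": 0, "ax": 0, "ay": 0, "az": 0, "gripper": 0.9}])

```text
clock: 9.8
position: [0.4359, -0.0699, 0.0722]
ee_rot: [0.986, 0.168, 0.003, 0.001]
ft_force: [13.2, -2.9, -22.9]
grip_width: 0.262
grasp_force: 40.7
```

>>> apply_moves(rows=[{"x": 0.3, "y": -6.4, "z": 0, "ax": 0, "ay": 0, "az": 5, "gripper": 0.9}, {"x": 0.3, "y": -6.4, "z": 0, "ax": 0, "ay": 0, "az": 5, "gripper": 0.9}, {"x": 0, "y": 0, "z": 0, "ax": 0, "ay": 0, "az": 0, "gripper": 0.9}])

```text
clock: 10.05
position: [0.433, -0.0577, 0.0722]
ee_rot: [0.997, 0.082, 0.003, 0.001]
ft_force: [14.6, -4.8, -24.7]
grip_width: 0.266
grasp_force: 40.6
```

```bash
python3 - <<'E'
from h import *
import pickle
c=snap('wrist','w5.png');pickle.dump(c,open('w5.pkl','wb'));o=get_obs();print(o['clock'],o['position'],o['ft_force'],o['grip_width'])
p=o['position'][:2]-[.503,-.047];a=np.degrees(np.arctan2(p[1],p[0]));print('lever',np.radians(-80.2-a)%(2*np.pi),np.hypot(*p))
m=R.from_quat(o['ee_rot']).as_matrix();print('tool x',np.degrees(np.arctan2(m[1,0],m[0,0])))
E
```

```text
10.1 [ 0.43302445 -0.05816531  0.07221807] [ 14.89621066  -4.43418674 -24.15675173] 0.2619783416836203
lever 1.5836121473358005 0.07086071712887529
tool x 9.574687864594441
```

View pics/w5.png

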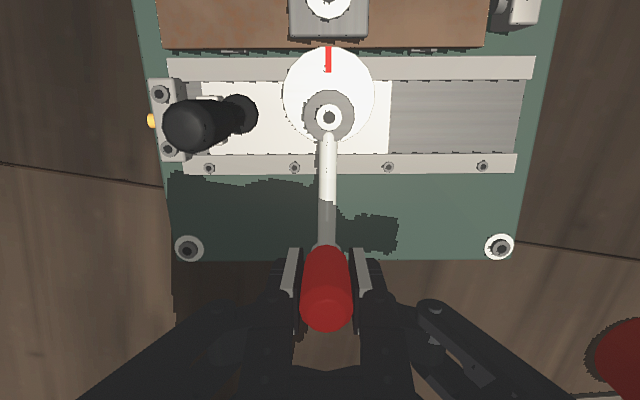

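The lever is square to the bar: pivot (328,117), lever foot (326,245), red mark (328,60) pointing at the bar. I'll check the carriage and lever numbers, then hold.

```bash
python3 - <<'E'
from h import *
import pickle
for f,p in (('w4',(325.5,107)),('w5',(328.5,117))): print(f,ray(pickle.load(open(f+'.pkl','rb')),p,.05))
c=pickle.load(open('w5.pkl','rb'))
a,b=[ray(c,p,.017) for p in ((189,248),(499,246))];d=b-a;print('yaw',np.degrees(np.arctan2(d[1],d[0]))+90)
a,b=[ray(c,p,.05) for p in ((328.5,117),(327,240))];d=b-a;print('lever dir',np.degrees(np.arctan2(d[1],d[0]))+180)
a,b=[ray(c,p,.03) for p in ((165,48),(480,47))];d=b-a;print('bar',np.degrees(np.arctan2(d[1],d[0]))+90)
E
```

```text
w4 [ 0.50254323 -0.0479468   0.05      ]
w5 [ 0.50267163 -0.04796423  0.05      ]
yaw 9.76122413382555
lever dir 8.870000964791558
bar 9.609867640581868
```

>>> apply_moves(rows=[{"x": 0, "y": -1, "z": 0, "ax": 0, "ay": 0, "az": 0, "gripper": 0.9}, {"x": 0, "y": 0, "z": 0, "ax": 0, "ay": 0, "az": 0, "gripper": 0.9}, {"x": 0, "y": 0, "z": 0, "ax": 0, "ay": 0, "az": 0, "gripper": 0.9}, {"x": 0, "y": 0, "z": 0, "ax": 0, "ay": 0, "az": 0, "gripper": 0.9}])

```text
clock: 10.43
position: [0.433, -0.0581, 0.0722]
ee_rot: [0.996, 0.084, 0.003, 0.001]
ft_force: [15.7, -6.1, -23.7]
grip_width: 0.266
grasp_force: 40.6
```

```bash
python3 -c "
from workcell import *
print(hand_in())"
```

```text
the job is handed in; nothing more can be done
None
```

I handed the job in at about 10.5 s with the carriage home against its stop and the gripper still holding the lever at about 1.59 rad; the bar looks parallel to the fence, but I had no way to measure its force on the two buttons, and no verdict was returned.

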